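# Drive the old bushing out of a guarded hub

### The job

Drive the worn brass bushing out of the blue tilted hub: pull the red plunger knob to free the steel cover, slide the cover fully open so that the plunger snaps down into its second seat, then take the orange-handled drift and push the bushing down through the bore until it drops into the tray below. The hub was laid in by hand, a few millimetres to one side or the other, so feel for the bore with the nose of the drift. Finally stand the drift back upright, fully down, in its wooden block, and leave the glue bottle, stone and battery where they are.

Things in the scene. Friction and masses are not known exactly. Their poses are not given: they have to be found in the camera images.
- stand: fixed dark steel stand, base plate 126 x 190 x 10 mm on the bench, five posts. Origin on the bench below the guide's origin; z up, x points away from the robot at yaw 0. Plate spans x -60..66, y -135..55 mm. The blue hub with the bushing lies on it (told under guide and tray).
- guide: aluminium deck and two rails (6 mm high, 7 mm wide, at x +-23.5 mm) fixed on the stand, above the hub. Origin in the plane of the hub's top face, 118 mm above the bench; z square to the face, leaning 0.35 rad from vertical toward the stand's -x; x up the slope, y level. The hub's 18 mm through bore runs along -z, 44 mm long; its mouth is at x 0, z 0 but anywhere in y -6..+6 mm.
- cover (a joint): steel cover plate (39 x 81 mm, top 5 mm above the hub face) between the rails, m: 0 = closed over the bore, 0.05 = fully open; slides along the guide's -y with about 1.5 N friction and carries the plunger. With the plunger down it has only 1.5 mm of play.
- plunger (a joint): spring index plunger on the cover, m: 0 = pin down in a seat, 0.010 = fully pulled along the guide's +z. Pull 6 N at first, 9 N at full travel; the pin is clear once pulled 6 mm and must be kept pulled while the cover slides. Let go, it springs down; the second seat catches it from cover = 0.047 on and keeps the cover open.
- plunger_knob (a point): centre of the plunger's round red knob, 20 mm in diameter, 22 mm high along the guide's z; moves with plunger and cover. Plunger down: underside 20 mm, top 42 mm above the hub face; a collar 16 mm wide below it reaches 9 mm above the face. Cover closed: at guide x 0, y -52 mm.
- tray: brown see-through tray fixed on the stand under the bore, 66 mm along the stand's x, 50 mm along y, 22 mm high; origin: centre of its underside, 10 mm above the bench. The brass bushing (17.4 mm in diameter, 20 mm long) sits tight in the bore, upper end 20 mm below the mouth; held by 10 to 25 N of friction, it comes free and drops here after about 18 mm of travel.
- drift: drift: steel rod 16 mm in diameter, 66 mm long, conical nose (flat end 11 mm, cone 4 mm long), below a square orange handle 20 x 20 x 60 mm with black bands. Origin at the nose end, z toward the handle, which spans z 66..126 mm; its flats face x and y. 0.16 kg. The handle's shoulder passes neither the bore nor the block's hole.
- drift_block: fixed wooden block 60 x 60 x 72 mm; origin at the centre of its underside. The drift hangs in its central vertical hole, 19.5 mm in diameter, 70 mm deep, with the handle's shoulder on the block's top: the nose end is then 6 mm above the bench.
- glue_bottle: brown glue bottle with a pale blue cap, 46 x 47 x 85 mm, origin at the centre of its underside; bystander
- stone: grey-brown stone 28 x 42 x 28 mm, origin at the centre of its underside; bystander
- battery: pen cell standing on end, black and gold, 14 mm in diameter, 50 mm high, origin at the centre of its underside; bystander
Not all that is in view belongs to the job. Leave any green or purple look-alike of the drift alone.

How it is judged:
By the outcome, as a careful person would: the job done as asked, in the order asked, and still so for the second after the job is handed in, with the robot touching nothing.
It also fails if it takes over 67 s, if anything falls off the work surface, if the arm or the gripper's body presses on something with over 40 N, if the wrist force passes 120 N, or if a joint passes its speed limit or range.

### The arm

A 7-joint arm with a two-finger parallel gripper is mounted at the origin on a cart in front of the work surface, level with it; the furniture and walls round the work are solid. World frame = base frame: x ahead of the robot, y to its left, z up, the work surface at z = 0. Lengths are in m, angles in rad, forces in N, time in s.
With the tool pointing down it reaches from about 0.425 to 0.925 m from the base axis. Payload 6.8 kg.
Tool frame: the origin (TCP) lies at the very end of the fingers, on their centre line; the grasp point (between the pads) lies bot.grip_point_offset behind it (bot.grip_point_offset is the distance from the TCP to the grasp point, in m); z points along the fingers, y is the line along which they close (so a half turn about z gives the same grasp; the last joint's range is limited). The gripper opens to 85 mm and grips with 20 to 120 N. Pads are 22 mm wide; open, the fingers measure 114 mm over their backs; the gripper's body (76 mm by 85 mm) begins 54 mm behind the grasp point. The pads swing forward as they close: fully open they stand 13 mm farther back than shut.
Start: joints at [-1.239, 0.477, 0.022, 1.555, -0.011, 1.109, -0.083], TCP at [0.287, 0.611, 0.231] pointing down, gripper open.
Joint ranges: [-2.96, 2.96], [-0.34, 2.1], [-1.41, 1.46], [0.24, 2.44], [-1.37, 4.51], [0.17, 1.92], [-2.96, 2.96]. Speed limits (rad/s): [2.39, 2.39, 3.14, 3.14, 3.14, 3.14, 3.14].

### API

Orientations are given as a unit quaternion [w, x, y, z].
In Python, from station import bot, imaging gives the robot as it stands. The module is installed in compiled form; this text tells all that it offers.
- The arm moves only by the tool carry_out, never from a script. Its argument "targets" is one flat list of numbers, 5 for each row, row after row: the closure in counts, from 0 (fully open) to 255 (shut), then the shift along the world's x, y, z in mm, then the turn about the world's z in degrees. A call has 1 to 20 rows; each row shifts and turns the commanded pose from where the row before left it; what a row does not reach is not made up. A row lasts 1/10 s, in which the tool goes at most 50 mm and 8.59 degrees, less where a joint would pass 70% of its speed; a pose out of reach is approached as far as the arm can. A call is refused whole if a number of a shift passes 50 or a number of a turn 8.59, either way. A call with a gripper value outside its range is refused whole. The fingers move at their own pace and stop on an object; "newtons" is the grip in N (left out, the last holds). Time passes only in rows, so rows that do not move let the fingers close. It gives the time, the measured TCP pose, the force, the opening and the grip force at its end, in the units of the state.
- bot.get_obs(): the state, without advancing time (a new reading comes with each control period).
- imaging.read_camera(name): name is "scene" or "top" or "wrist"; returns a dict with "frame" (384x512x3 uint8, red, green, blue), "fov_y" (degrees; the focal length in pixels is half the picture's height over the tangent of half this angle, whatever the lens; pixels are square), "cx", "cy" (the principal point, pixels), "k1" (the pictures are not rectified: a ray, as slopes to the right and down, at radius r is drawn at 1 + k1 r^2 times it, then the intrinsics apply), "pose" (4x4, takes a point from camera to world coordinates); the wrist camera has in their place "tool_from_camera" (4x4, takes a point from camera to tool coordinates, whose origin is the TCP and whose axes are the flange's). Camera axes: x right, y up, looking along -z (the intrinsics and any distortion apply to the point x, -y, -z); pixel columns grow to the right and rows downward; lengths in m; the calibration is good to about 2 mm. A picture is of the moment at which its call begins: read the wrist's pose just before it. There is no depth.
- bot.hand_in(): hands the job in; it is judged then, once.
The state is a dict: "t": time; "q": joint angles; "joint_vel": joint speeds; "joint_torque": joint torques, N m; "eef_pos": TCP position; "tool_rot": TCP orientation; "contact_force": force on the tool from outside, world axes, zero at the start; "torque": the same for the moment, N m; "gripper_width": opening from 0.0 (shut) to 1.0 (fully open); "grasp_force": force on a finger pad.
Only numpy, scipy, OpenCV 4.12 (cv2) and the standard library are available. Lean on these libraries where they do the work, as an engineer would, in place of code of your own. Each camera call takes 0.05 s, during which the arm holds its last target. There are 200 camera calls.

## Working session

There is one attempt and no reset: what is moved stays moved. The work goes in short steps, Python scripts to look and compute and a tool call to move; the robot and the scene stay as the last step left them, time stands still between calls to the robot, and variables do not carry over. Pictures are saved under pics/ and viewed, at most 10 in all, crops included, and the job is handed in when it is done.

Besides the shell and the picture viewer there is one more tool, called after "Request:" as name(argument=value, ...) on one line, values as JSON. carry_out: Moves the arm, as the interface text tells. Its arguments: {"type":"object","properties":{"targets":{"type":"array","items":{"type":"number"}},"newtons":{"type":"number"}},"required":["targets"]}

```bash
mkdir -p pics
cat > h.py <<'E'
import numpy as np, cv2
from station import bot, imaging
from scipy.spatial.transform import Rotation as R
def grab(n):
    o=bot.get_obs(); c=imaging.read_camera(n)
    if n=="wrist":
        T=np.eye(4); q=o["tool_rot"]; T[:3,:3]=R.from_quat([q[1],q[2],q[3],q[0]]).as_matrix(); T[:3,3]=o["eef_pos"]
        c["pose"]=T@np.array(c["tool_from_camera"])
    c["f"]=192/np.tan(np.radians(c["fov_y"])/2); return c
def ray(c,u,v):
    K=np.array([[c["f"],0,c["cx"]],[0,c["f"],c["cy"]],[0,0,1]])
    x,y=(u-c["cx"])/c["f"],(v-c["cy"])/c["f"]; a,b=x,y
    for _ in range(20):
        s=1+c["k1"]*(a*a+b*b); a,b=x/s,y/s
    P=np.array(c["pose"]); d=P[:3,:3]@np.array([a,-b,-1]); return P[:3,3],d/np.linalg.norm(d)
def onz(c,u,v,z):
    o,d=ray(c,u,v); return o+d*(z-o[2])/d[2]
def tri(rs):
    A=0;b=0
    for o,d in rs:
        M=np.eye(3)-np.outer(d,d); A=A+M; b=b+M@o
    p=np.linalg.solve(A,b); return p,[np.linalg.norm((np.eye(3)-np.outer(d,d))@(p-o)) for o,d in rs]
def proj(c,p):
    P=np.array(c["pose"]); q=P[:3,:3].T@(np.asarray(p)-P[:3,3]); x,y=q[0]/-q[2],-q[1]/-q[2]
    s=1+c["k1"]*(x*x+y*y); return c["cx"]+c["f"]*x*s, c["cy"]+c["f"]*y*s
E
python3 - <<'E'
from h import *
import pickle
cs={n:grab(n) for n in("scene","top","wrist")}; pickle.dump(cs,open("c0.pkl","wb"))
for n,c in cs.items(): print(n,c["fov_y"],c["cx"],c["cy"],c["k1"],np.round(c["pose"],3).tolist())
im=np.vstack([cs["scene"]["frame"],cs["top"]["frame"]])
cv2.imwrite("pics/scene.png",cv2.resize(cs["scene"]["frame"][:,:,::-1],(800,600),interpolation=cv2.INTER_CUBIC))
cv2.imwrite("pics/top.png",cv2.resize(cs["top"]["frame"][:,:,::-1],(800,600),interpolation=cv2.INTER_CUBIC))
o=bot.get_obs();print(o,bot.grip_point_offset)
E
```

```text
scene 45.56139718835626 249.15641908628362 193.25320967442036 -0.06568255550165049 [[0.893, 0.32, -0.316, 0.127], [-0.45, 0.627, -0.636, -0.866], [-0.006, 0.71, 0.704, 0.929], [0.0, 0.0, 0.0, 1.0]]
top 57.674901284844374 255.1810771663212 194.47309125776113 -0.030373471365486363 [[-0.001, 0.991, -0.134, 0.396], [-0.999, -0.006, -0.034, -0.122], [-0.034, 0.134, 0.99, 0.999], [0.0, 0.0, 0.0, 1.0]]
wrist 59.406424194086554 250.44754777072893 192.37374179733868 -0.03772811795998833 [[0.426, -0.868, -0.255, 0.222], [0.905, 0.408, 0.122, 0.641], [-0.002, -0.283, 0.959, 0.374], [0.0, 0.0, 0.0, 1.0]]
{'t': 0.15, 'q': array([-1.23911804,  0.47762438,  0.02238576,  1.5562191 , -0.01150732,
        1.10932567, -0.08308724]), 'joint_vel': array([ 0.00070664, -0.0026018 ,  0.00129028, -0.00297608, -0.0004075 ,
        0.00092708, -0.00172904]), 'joint_torque': array([ 2.79406639e-03, -5.96922469e+01,  1.60993930e+00, -2.81488645e+01,
        1.26098067e-02,  6.53341805e-03, -1.71931367e-05]), 'eef_pos': array([0.28720177, 0.61033726, 0.23054255]), 'tool_rot': array([-1.02075528e-04,  2.18124995e-01,  9.75920572e-01, -7.16669424e-04]), 'contact_force': array([-0.31962705, -0.31428483,  0.19081447]), 'torque': array([-0.05476311, -0.018546  , -0.00458241]), 'grasp_force': 0.0, 'gripper_width': 1.001241418848564} 0.0187
```

View pics/scene.png

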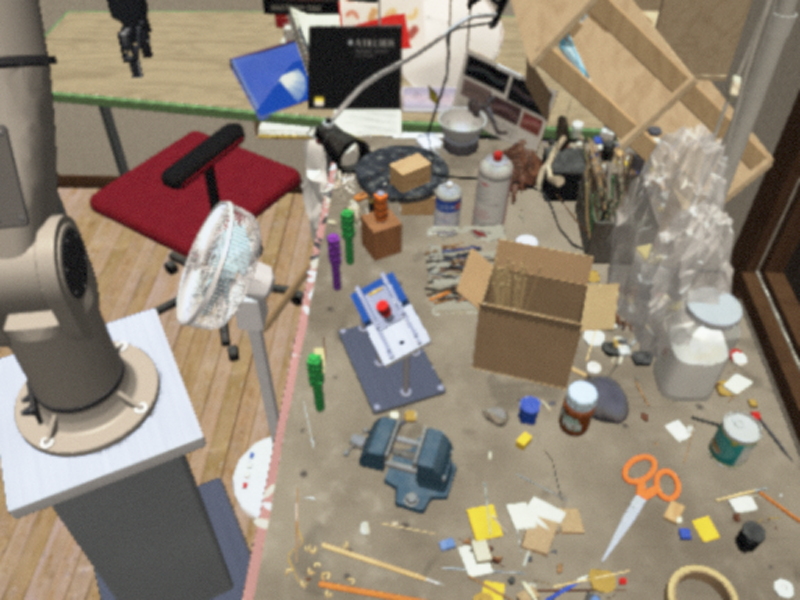

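View pics/top.png

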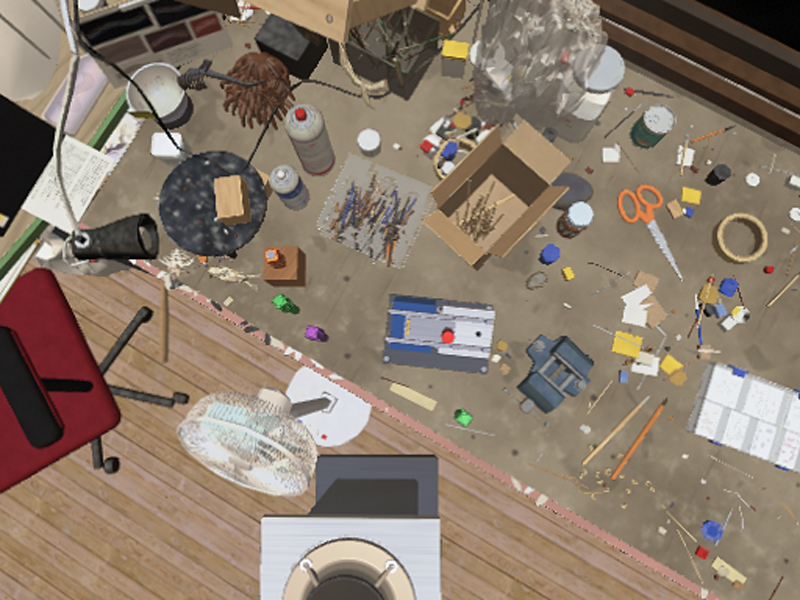

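The scene view shows the stand with its red knob at (384,309) of the 800x600 picture. The orange-handled drift is in its brown block at (381,210), with the glue bottle at (579,405), the stone at (495,413) and the battery possibly among the small items.

Things that could be taken for the drift, in scene pixels:
- **Green sticks:** (348,235) and (316,380).
- **Purple stick:** (335,260).
- **Orange scissors:** (650,475).
- **Orange pencil:** (365,590).

I choose the orange handle in the wooden block at (381,205) and will check it in a crop.

Run:
```python
from h import *
import pickle
cs=pickle.load(open("c0.pkl","rb"))
def blobs(n,f,amin=8):
    im=cs[n]["frame"]; hsv=cv2.cvtColor(im,cv2.COLOR_RGB2HSV).astype(int); m=f(*[hsv[:,:,i] for i in range(3)]).astype(np.uint8)
    k,l,s,c=cv2.connectedComponentsWithStats(m); return [(s[i][:5].tolist(),c[i].round(1).tolist()) for i in range(1,k) if s[i][4]>=amin]
red=lambda h,s,v:((h<4)|(h>174))&(s>190)&(v>100)
org=lambda h,s,v:(h>=5)&(h<14)&(s>190)&(v>120)
for n in("scene","top"):
    print(n,"red",blobs(n,red)); print(n,"org",blobs(n,org))
a=cs["scene"]["frame"][105:270,195:300,::-1]; b=cs["top"]["frame"][145:250,155:330,::-1]
a=cv2.resize(a,None,fx=3.6,fy=3.6,interpolation=cv2.INTER_CUBIC); b=cv2.resize(b,(420,252),interpolation=cv2.INTER_CUBIC)
o=np.zeros((600,800,3),np.uint8); o[:a.shape[0],:a.shape[1]]=a; o[:252,380:800]=b
b=cs["wrist"]["frame"][:,:,::-1]; o[262:262+315,380:800]=cv2.resize(b,(420,315)); cv2.imwrite("pics/crop.png",o)
```

```text
scene red [([245, 10, 13, 5, 51], [251.8, 12.4]), ([257, 16, 4, 14, 42], [258.4, 23.7]), ([113, 92, 5, 6, 11], [115.2, 94.6]), ([106, 98, 6, 4, 9], [108.6, 99.7]), ([153, 100, 13, 12, 36], [158.8, 104.8]), ([93, 105, 6, 6, 17], [95.5, 107.5]), ([149, 105, 5, 7, 12], [150.3, 108.2]), ([139, 106, 9, 12, 31], [142.8, 111.2]), ([174, 106, 5, 5, 8], [175.8, 108.2]), ([166, 109, 24, 19, 75], [177.2, 119.7]), ([78, 112, 10, 11, 27], [82.3, 116.9]), ([87, 113, 13, 10, 22], [92.7, 117.0]), ([147, 113, 5, 7, 14], [149.6, 115.6]), ([98, 115, 5, 4, 11], [99.5, 116.1]), ([123, 114, 5, 3, 9], [125.4, 115.1]), ([74, 118, 4, 9, 11], [75.3, 122.2]), ([89, 119, 4, 6, 9], [90.9, 121.4]), ([124, 118, 8, 11, 22], [127.1, 123.9]), ([144, 118, 8, 6, 15], [147.8, 120.7]), ([105, 122, 5, 5, 10], [107.1, 124.0]), ([109, 122, 8, 10, 26], [112.6, 126.7]), ([156, 122, 6, 4, 8], [158.8, 124.0]), ([163, 125, 4, 6, 9], [164.6, 127.4]), ([59, 126, 7, 7, 17], [62.7, 128.9]), ([78, 126, 6, 6, 10], [81.0, 128.7]), ([95, 127, 5, 5, 10], [97.2, 129.4]), ([100, 129, 5, 5, 9], [101.7, 131.0]), ([117, 128, 4, 5, 8], [118.8, 129.8]), ([157, 129, 8, 6, 19], [160.7, 131.9]), ([165, 129, 5, 4, 8], [167.0, 130.2]), ([66, 131, 6, 6, 13], [69.2, 133.6]), ([105, 131, 2, 7, 8], [105.6, 133.9]), ([72, 134, 13, 9, 30], [78.7, 137.9]), ([86, 137, 19, 16, 96], [95.9, 143.8]), ([111, 141, 7, 7, 14], [113.6, 144.1]), ([106, 148, 6, 9, 18], [108.0, 152.3]), ([242, 194, 6, 6, 26], [244.7, 196.4])]
scene org [([240, 126, 7, 4, 19], [243.3, 127.5]), ([241, 131, 5, 3, 12], [243.2, 132.1]), ([241, 135, 6, 3, 12], [243.1, 136.1])]
top red [([189, 70, 6, 6, 13], [191.4, 71.8]), ([490, 171, 5, 4, 16], [492.0, 172.2]), ([445, 350, 8, 8, 24], [448.4, 353.8])]
top org []
```

View pics/crop.png

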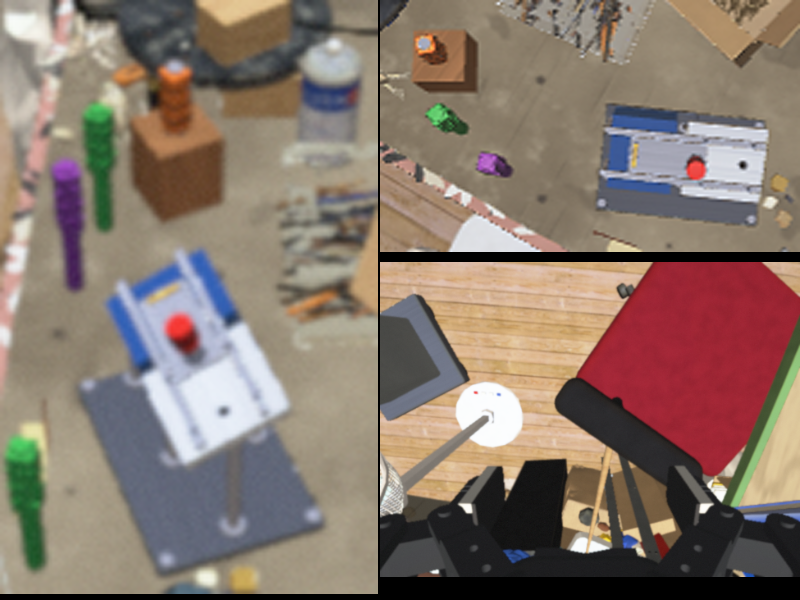

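The crop confirms the orange banded handle standing in the brown block; the green and purple sticks stand loose elsewhere. Now I measure.

Run:
```python
from h import *
import pickle
cs=pickle.load(open("c0.pkl","rb")); S,T=cs["scene"],cs["top"]
def cent(n,f,x0,y0,x1,y1):
    hsv=cv2.cvtColor(cs[n]["frame"],cv2.COLOR_RGB2HSV).astype(int); m=f(hsv[:,:,0],hsv[:,:,1],hsv[:,:,2]); M=np.zeros_like(m);M[y0:y1,x0:x1]=1; m=m&M
    ys,xs=np.nonzero(m); return xs.mean(),ys.mean(),xs.min(),xs.max(),ys.min(),ys.max(),len(xs)
red=lambda h,s,v:((h<5)|(h>172))&(s>150)&(v>80)
org=lambda h,s,v:(h>=4)&(h<16)&(s>175)&(v>110)
a=cent("scene",red,232,185,260,210); b=cent("top",red,270,200,300,230); print(a,b)
p,e=tri([ray(S,*a[:2]),ray(T,*b[:2])]); print("knob",p,e)
a=cent("scene",org,232,118,255,145); b=cent("top",org,160,150,190,175); print(a,b)
p,e=tri([ray(S,*a[:2]),ray(T,*b[:2])]); print("handle",p,e)
sc=lambda u,v:(195+u/3.6-.36,105+v/3.6-.36); tp=lambda u,v:(155+(u-380)/2.4-.3,145+v/2.4-.3)
for n,q in dict(L=(80,383),B=(165,573),R=(323,522)).items(): print("plate S",n,onz(S,*sc(*q),.01).round(4))
for n,q in dict(LL=(598,208),LR=(757,224)).items(): print("plate T",n,onz(T,*tp(*q),.01).round(4))
for n,q in dict(l=(135,190),b=(177,218),r=(222,200)).items(): print("block bot S",n,onz(S,*sc(*q),0).round(4))
for n,q in dict(l=(132,130),b=(170,157),r=(222,138)).items(): print("block top S",n,onz(S,*sc(*q),.072).round(4))
for n,q in dict(ul=(418,31),ur=(466,32),lr=(466,84),ll=(413,83)).items(): print("block top T",n,onz(T,*tp(*q),.072).round(4))
def big(c,x0,y0,w,h,k): return cv2.resize(c["frame"][y0:y0+h,x0:x0+w,::-1],None,fx=k,fy=k,interpolation=cv2.INTER_CUBIC)
o=np.zeros((600,800,3),np.uint8); g=big(T,240,180,85,65,9); o[:g.shape[0],:g.shape[1]]=g[:600,:800]; cv2.imwrite("pics/stand.png",o)
o=np.zeros((600,800,3),np.uint8); g=big(T,160,145,50,50,8); o[:400,:400]=g; g=big(S,225,118,40,52,8); o[:416,400:720]=g; cv2.imwrite("pics/block.png",o)
```

```text
(np.float64(245.08163265306123), np.float64(196.81632653061226), np.int64(242), np.int64(248), np.int64(193), np.int64(201), 49) (np.float64(285.94), np.float64(215.08), np.int64(283), np.int64(289), np.int64(211), np.int64(219), 50)
knob [ 0.46071174 -0.16824052  0.15049739] [np.float64(0.0010549250230221538), np.float64(0.0010549250230221321)]
(np.float64(243.0879120879121), np.float64(132.30769230769232), np.int64(240), np.int64(246), np.int64(125), np.int64(141), 91) (np.float64(175.0), np.float64(164.1578947368421), np.int64(170), np.int64(180), np.int64(160), np.int64(169), 19)
handle [0.59935855 0.1220586  0.10006997] [np.float64(0.0008659272928450909), np.float64(0.0008659272928451183)]
plate S L [ 0.4286 -0.0567  0.01  ]
plate S B [ 0.4083 -0.2468  0.01  ]
plate S R [ 0.5271 -0.2576  0.01  ]
plate T LL [ 0.4247 -0.0609  0.01  ]
plate T LR [ 0.4056 -0.247   0.01  ]
block bot S l [0.5678 0.141  0.    ]
block bot S b [0.584  0.0911 0.    ]
block bot S r [0.6291 0.0945 0.    ]
block top S l [0.5644 0.1343 0.072 ]
block top S b [0.577  0.0877 0.072 ]
block top S r [0.6265 0.0904 0.072 ]
block top T ul [0.6251 0.1424 0.072 ]
block top T ur [0.6233 0.0868 0.072 ]
block top T lr [0.563  0.0853 0.072 ]
block top T ll [0.5646 0.1462 0.072 ]
```

View pics/stand.png

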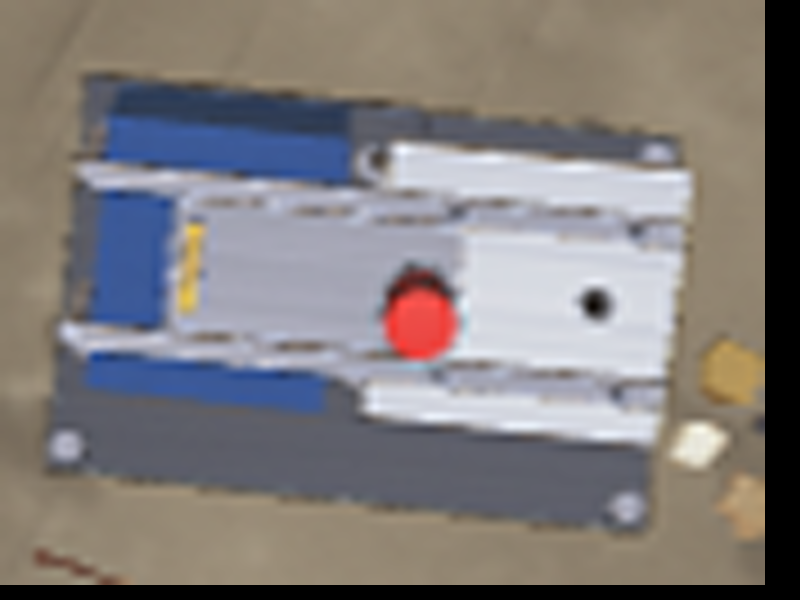

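View pics/block.png

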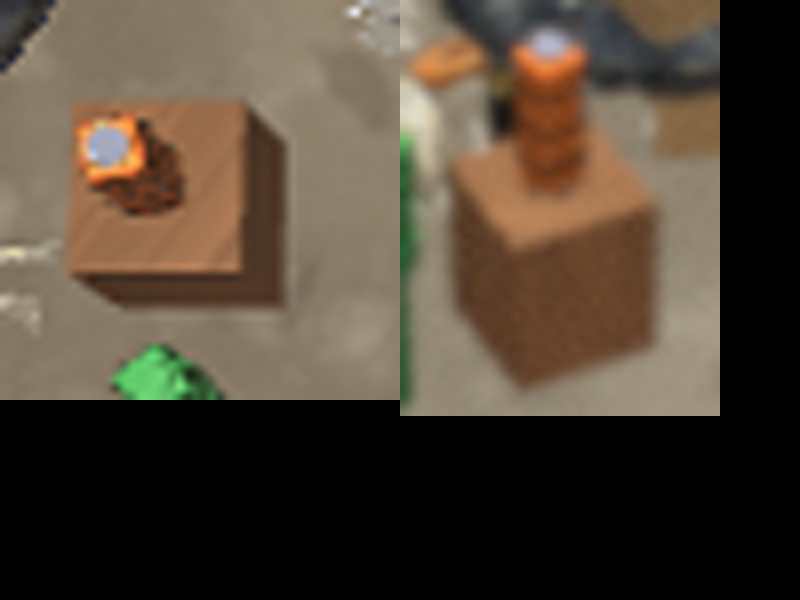

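Run:
```python
from h import *
import pickle
cs=pickle.load(open("c0.pkl","rb")); S,T=cs["scene"],cs["top"]
f=lambda u,v:(240+u/9-.45,180+v/9-.45); g=lambda u,v:(160+u/8-.44,145+v/8-.44)
C=np.array([onz(T,*f(*q),.01)[:2] for q in((47,468),(648,530),(682,138),(83,75))]); print(C.round(4).tolist())
loc=np.array([(-60,55),(-60,-135),(66,-135),(66,55)])/1e3
a=C-C.mean(0);l=loc-loc.mean(0)
yaw=np.arctan2((l[:,0]*a[:,1]-l[:,1]*a[:,0]).sum(),(l*a).sum()); Rz=R.from_euler('z',yaw).as_matrix()
o2=C.mean(0)-Rz[:2,:2]@loc.mean(0); print("yaw",np.degrees(yaw),"stand",o2, "res mm",((loc@Rz[:2,:2].T+o2-C)*1e3).round(1).tolist())
G=Rz@R.from_euler('y',-.35).as_matrix(); O=np.array([*o2,.118]); print("G\n",G.round(3))
k=O+G@[0,-.052,.031]; print("knob pred",k, "proj T",proj(T,k),"S",proj(S,k))
print("knob top seen",onz(T,*f(420,325),(O+G@[0,-.052,.042])[2]),"pred",O+G@[0,-.052,.042])
B=np.array([onz(T,*g(*q),.072)[:2] for q in((72,100),(245,100),(240,272),(68,270))]); d=np.diff(np.vstack([B,B[:1]]),axis=0)
print("block",B.mean(0),np.hypot(*d.T),np.degrees(np.arctan2(d[:,1],d[:,0])))
print("block S",np.mean([onz(S,*(225+(u-400)/8-.44,118+v/8-.44),z)[:2] for u,v,z in((455,165,.072),(655,195,.072))],0))
print("handle top T",onz(T,*g(108,143),.132),"S",onz(S,225+148/8-.44,118+42/8-.44,.132))
```

```text
[[0.4242, -0.0588], [0.4044, -0.2463], [0.5275, -0.2598], [0.549, -0.07]]
yaw -6.065748923398822 stand [ 0.47751823 -0.11861572] res mm [[-0.5, 1.2], [-0.8, -0.2], [1.4, -0.1], [0.0, -0.9]]
G
 [[ 0.934  0.106 -0.341]
 [-0.099  0.994  0.036]
 [ 0.343  0.     0.939]]
knob pred [ 0.46145309 -0.16920133  0.14712055] proj T (np.float64(286.40482286828563), np.float64(214.47303046430417)) S (np.float64(245.11805066916034), np.float64(198.0227132813116))
knob top seen [ 0.45779104 -0.16813844  0.15745365] pred [ 0.45770233 -0.16880276  0.15745365]
block [0.59655217 0.11782116] [0.06011405 0.05992982 0.0592786  0.05942856] [-90.64873204 179.77018251  88.85508283   0.58141879]
block S [0.59961077 0.12009533]
handle top T [0.5974967  0.11830521 0.132     ] S [0.60050383 0.12542962 0.132     ]
```

Run:
```python
from h import *
import pickle
cs=pickle.load(open("c0.pkl","rb")); S,T=cs["scene"],cs["top"]
k=1/1.5625
for n,a,b in (("lamphead",(345,148),(145,237)),("lamp front end",(366,150),(148,237)),("lampneck top",(490,20),(70,20)),("fan",(222,275),(248,442)),("fan top",(228,205),(185,425)),("fan motor",(262,280),(275,405)),("fan hub2",(235,265),(255,450))):
    print(n,*[np.round(x,3) for x in tri([ray(S,a[0]*k,a[1]*k),ray(T,b[0]*k,b[1]*k)])])
```

```text
lamphead [0.636 0.357 0.088] [0.005 0.005]
lamp front end [0.658 0.349 0.078] [0.016 0.016]
lampneck top [0.957 0.384 0.286] [0.033 0.033]
fan [0.284 0.182 0.006] [0.004 0.004]
fan top [0.329 0.251 0.112] [0.011 0.011]
fan motor [0.35  0.136 0.004] [0.003 0.003]
fan hub2 [0.292 0.147 0.059] [0.019 0.019]
```

Request:
carry_out(targets=[80, 21, -40, 7, 1, 80, 21, -40, 7, 1, 80, 21, -40, 7, 1, 80, 21, -40, 7, 1, 80, 21, -40, 7, 1, 80, 21, -40, 7, 1, 80, 21, -40, 7, 1, 80, 21, -40, 7, 1, 80, 21, -40, 7, 1, 80, 21, -40, 7, 1, 80, -4, -38, -5, 1, 80, -4, -38, -5, 1, 80, -4, -38, -5, 1, 80, -4, -38, -5, 1, 80, -4, -38, -5, 1, 80, -4, -38, -5, 1, 80, -4, -38, -5, 1, 80, -4, -38, -5, 1, 80, -4, -38, -5, 1, 80, 0, -38, -5, 0.1], newtons=60)

```text
t: 2.15
eef_pos: [0.4605, -0.1707, 0.2511]
tool_rot: [-0.0, 0.053, 0.999, 0.0]
contact_force: [0.7, 0.6, -0.0]
gripper_width: 0.685
grasp_force: 0.0
```

Run:
```python
from h import *
import pickle
c=grab("wrist"); pickle.dump(c,open("c1.pkl","wb")); cv2.imwrite("pics/w1.png",c["frame"][:,:,::-1])
hsv=cv2.cvtColor(c["frame"],cv2.COLOR_RGB2HSV).astype(int); m=(((hsv[:,:,0]<5)|(hsv[:,:,0]>172))&(hsv[:,:,1]>150)&(hsv[:,:,2]>80)).astype(np.uint8)
n,l,s,ce=cv2.connectedComponentsWithStats(m); i=1+s[1:,4].argmax(); print(s[i],ce[i])
print(c["pose"][:3,3],"knob centre",onz(c,*ce[i],.148),"pred proj",proj(c,(.4615,-.1692,.147)))
```

```text
[240 180  23  26 464] [251.08189655 192.41594828]
[ 0.3892384  -0.16313003  0.39425919] knob centre [ 0.46149264 -0.17033567  0.148     ] pred proj (np.float64(252.55583081973165), np.float64(191.90542669965626))
```

View pics/w1.png

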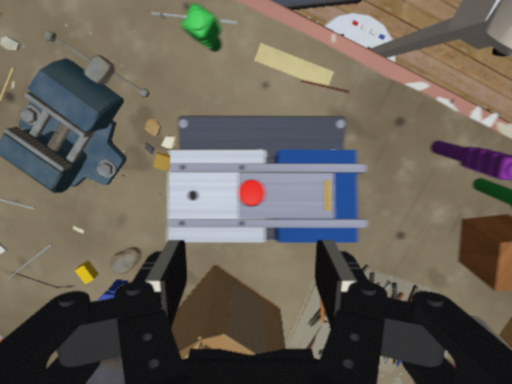

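The wrist view shows the stand square to the picture, with the knob at (251,192) centred between the rails. It measures at (0.4615, -0.1703), as predicted. Next: descend and grip.

Request:
carry_out(targets=[80, 1, 0.5, -20, 0, 80, 0, 0, -20, 0, 80, 0, 0, -20, 0, 80, 0, 0, -20, 0, 80, 0, 0, -20, 0, 80, 0, 0, -14, 0, 80, 0, 0, -5, 0, 255, 0, 0, 0, 0, 255, 0, 0, 0, 0, 255, 0, 0, 0, 0, 255, 0, 0, 0, 0, 255, 0, 0, 0, 0, 255, 0, 0, 0, 0, 255, 0, 0, 0, 0], newtons=70)

```text
t: 3.6
eef_pos: [0.463, -0.1688, 0.1332]
tool_rot: [0.001, 0.053, 0.999, 0.0]
contact_force: [-0.8, 0.1, 6.7]
gripper_width: 0.209
grasp_force: 68.3
```

Request:
carry_out(targets=[255, -0.6, 0.1, 1.8, 0, 255, -0.6, 0.1, 1.8, 0, 255, -0.6, 0.1, 1.8, 0, 255, -0.6, 0, 1.8, 0, 255, -0.6, 0, 1.6, 0, 255, 0, 0, 0, 0, 255, 0, 0, 0, 0])

```text
t: 4.3
eef_pos: [0.46, -0.1684, 0.1412]
tool_rot: [0.001, 0.053, 0.999, -0.0]
contact_force: [5.6, -1.5, -7.5]
gripper_width: 0.207
grasp_force: 68.5
```

Request:
carry_out(targets=[255, -0.5, -5, 0, 0, 255, -0.5, -5, 0, 0, 255, -0.5, -5, 0, 0, 255, -0.6, -5, 0, 0, 255, -0.5, -5, 0, 0, 255, -0.5, -5, 0, 0])

```text
t: 4.9
eef_pos: [0.4569, -0.1977, 0.141]
tool_rot: [0.0, 0.053, 0.999, 0.0]
contact_force: [6.1, 1.7, -8.3]
gripper_width: 0.208
grasp_force: 68.6
```

Sliding with low friction, and the plunger is still pulled. I continue to the stop.

Request:
carry_out(targets=[255, -0.6, -5, 0, 0, 255, -0.5, -5, 0, 0, 255, -0.5, -5, 0, 0, 255, -0.5, -4, 0, 0, 255, -0.1, -1, 0, 0, 255, 0, 0, 0, 0, 255, 0, 0, 0, 0])

```text
t: 5.6
eef_pos: [0.4547, -0.218, 0.141]
tool_rot: [0.0, 0.053, 0.999, 0.0]
contact_force: [5.3, -0.8, -7.3]
gripper_width: 0.211
grasp_force: 68.6
```

Request:
carry_out(targets=[255, -0.1, -1, 0, 0, 255, 0, 0, 0, 0, 255, 1, 0, -2.8, 0, 255, 1, 0, -2.8, 0, 255, 1, 0, -2.8, 0, 255, 0, 0, 0, 0])

```text
t: 6.2
eef_pos: [0.4575, -0.2186, 0.1333]
tool_rot: [0.0, 0.053, 0.999, 0.001]
contact_force: [2.0, 2.6, 1.5]
gripper_width: 0.208
grasp_force: 69.7
```

Request:
carry_out(targets=[80, 0, 0, 0, 0, 80, 0, 0, 0, 0, 80, 0, 0, 0, 0, 80, 0, 0, 15, 0, 80, 0, 0, 25, 0, 80, 0, 20, 40, 0, 80, 0, 40, 30, 0, 80, 0, 40, 0, 0, 80, 0, 0, 0, 0])

```text
t: 7.1
eef_pos: [0.4575, -0.1143, 0.2434]
tool_rot: [0.001, 0.049, 0.999, 0.001]
contact_force: [-1.0, -0.2, -0.0]
gripper_width: 0.685
grasp_force: 0.0
```

Run:
```python
from h import *
import pickle
c=grab("wrist"); t=grab("top"); pickle.dump((c,t),open("c2.pkl","wb")); 
hsv=cv2.cvtColor(c["frame"],cv2.COLOR_RGB2HSV).astype(int); m=(((hsv[:,:,0]<5)|(hsv[:,:,0]>172))&(hsv[:,:,1]>150)&(hsv[:,:,2]>80)).astype(np.uint8)
n,l,s,ce=cv2.connectedComponentsWithStats(m); i=1+s[1:,4].argmax(); print(s[i],ce[i],onz(c,*ce[i],.148))
O=np.array([.4775,-.1186,.118]); print("bore pred",proj(c,O),bot.get_obs()["eef_pos"])
im=cv2.resize(c["frame"][100:290,130:390,::-1],None,fx=3,fy=3,interpolation=cv2.INTER_CUBIC); cv2.imwrite("pics/w2.png",im)
```

```text
[ 94 193  28  26 587] [107.85519591 205.98637138] [ 0.45623136 -0.22184637  0.148     ]
bore pred (np.float64(247.46650782528872), np.float64(206.8500368414197)) [ 0.45665951 -0.11887823  0.24267026]
```

View pics/w2.png

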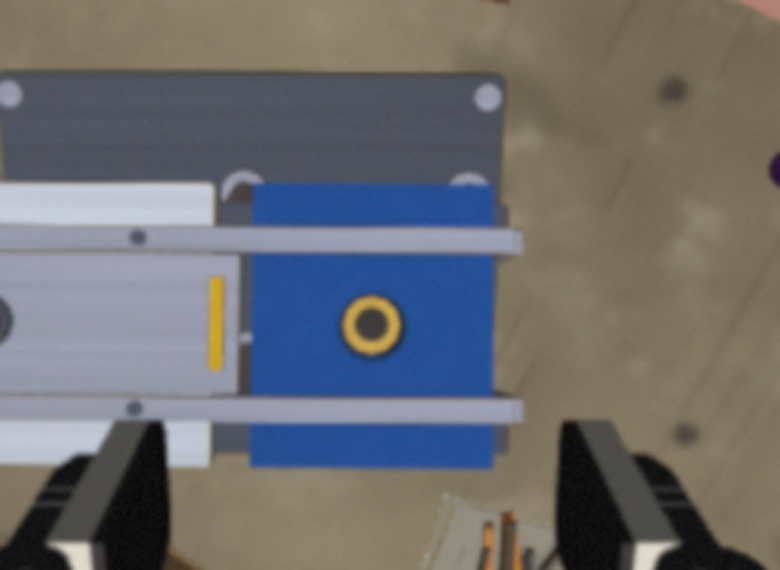

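The picture shows the cover open with the bore at about (254,208) in full-picture pixels. The brass ring of the bushing is visible inside it. I retake it with the arm at rest and measure.

Run:
```python
from h import *
import pickle
c=grab("wrist"); print(bot.get_obs()["eef_pos"],bot.get_obs()["joint_vel"].round(3).max())
im=c["frame"]; hsv=cv2.cvtColor(im,cv2.COLOR_RGB2HSV).astype(int); H,Sa,V=[hsv[:,:,i] for i in range(3)]
yaw=np.radians(-6.07);G=R.from_euler('z',yaw).as_matrix()@R.from_euler('y',-.35).as_matrix(); O=np.array([.4775,-.1186,.118])
def onplane(c,u,v,z): # guide coords
    o,d=ray(c,u,v); o=G.T@(o-O); d=G.T@d; return o+d*(z-o[2])/d[2]
u0,v0=map(int,proj(c,O)); W=np.zeros(V.shape,bool); W[v0-22:v0+22,u0-30:u0+30]=1
blue=(H>100)&(H<125)&(Sa>140)&(V>80); hole=(~blue)&W
n,l,s,ce=cv2.connectedComponentsWithStats(hole.astype(np.uint8)); 
for i in range(1,n):
    if s[i][4]>20: print("hole",s[i],ce[i].round(1),(onplane(c,*ce[i],0)*1e3).round(1))
br=(H>15)&(H<30)&(Sa>120)&(V>110)&W; ys,xs=np.nonzero(br); print("brass",xs.mean(),ys.mean(),len(xs),(onplane(c,xs.mean(),ys.mean(),-.02)*1e3).round(1))
m=(((H<5)|(H>172))&(Sa>150)&(V>80)).astype(np.uint8); n,l,s,ce=cv2.connectedComponentsWithStats(m); i=1+s[1:,4].argmax(); print("knob guide",(onplane(c,*ce[i],.031)*1e3).round(1))
# rails: gray rows at column near u0+20 
col=im[v0-45:v0+45,u0+28].astype(int); g=[(v0-45+i) for i in range(90) if abs(col[i].max()-col[i].min())<40 and col[i].max()>110]; print(g,u0+28)
for v in(g[0],g[-1]): print((onplane(c,u0+28,v,.006)*1e3).round(1))
```

```text
[ 0.45645861 -0.11994929  0.24245119] 0.02
hole [223 185  60   1  60] [252.5 185. ] [-19.2  -0.8   0. ]
hole [249 199  22  21 365] [259.2 209. ] [1.  4.9 0. ]
brass 259.5310734463277 208.8870056497175 177 [  0.7   5.7 -20. ]
knob guide [   0.6 -105.    31. ]
[177, 178, 179, 180, 181, 182, 183, 184, 233, 234, 235, 236, 237, 238, 239, 240, 241] 281
[-25.4  22.7   6. ]
[27.3 22.5  6. ]
```

Request:
carry_out(targets=[60, 20, 34, 4, 0, 60, 20, 34, 4, 0, 60, 20, 34, 4, 0, 60, 20, 34, 0, 0, 60, 20, 34, 0, 0, 60, 20, 34, 0, 0, 60, 20, 34, 0, 0, 60, 0, 0, 0, 0, 60, 0, 0, 0, 0, 60, 0, 0, 0, 0])

```text
t: 8.25
eef_pos: [0.5968, 0.1158, 0.2542]
tool_rot: [-0.0, 0.055, 0.998, -0.001]
contact_force: [-0.1, 0.0, -0.4]
gripper_width: 0.764
grasp_force: 0.0
```

Run:
```python
from h import *
import pickle
c=grab("wrist"); pickle.dump(c,open("c3.pkl","wb")); print(bot.get_obs()["eef_pos"])
im=c["frame"]; u,v=map(int,proj(c,(.598,.119,.132))); print(u,v)
hsv=cv2.cvtColor(im,cv2.COLOR_RGB2HSV).astype(int); H,Sa,V=[hsv[:,:,i] for i in range(3)]
u,v=np.clip(u,75,437),np.clip(v,75,309)
cv2.imwrite("pics/w3.png",cv2.resize(im[v-75:v+75,u-75:u+75,::-1],(600,600),interpolation=cv2.INTER_CUBIC)); print("crop origin",u-75,v-75)
```

```text
[0.59677989 0.11584938 0.25443279]
254 185
crop origin 179 110
```

View pics/w3.png

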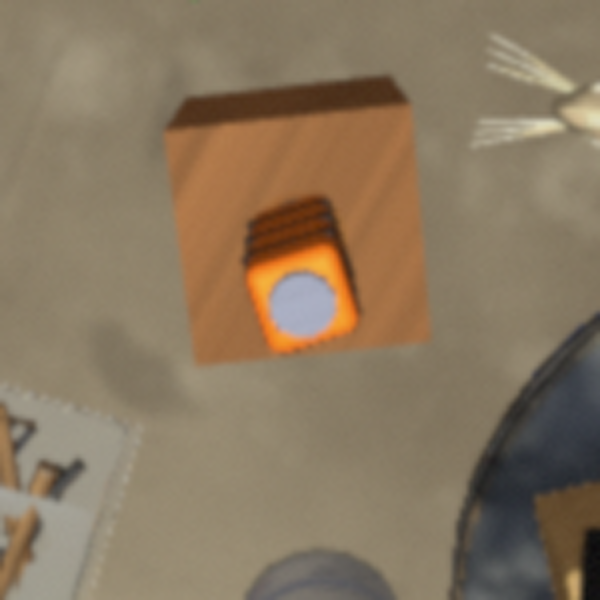

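The crop shows the handle top at crop (302,303). Its square top is turned about 17 degrees in the picture, while the block's edges are turned about 5 degrees.

Run:
```python
from h import *
import pickle
c=pickle.load(open("c3.pkl","rb")); f=lambda q:(179+q[0]/4-.4,110+q[1]/4-.4)
P=np.array([onz(c,*f(q),.132)[:2] for q in((245,268),(330,240),(358,328),(272,353))]); d=np.diff(np.vstack([P,P[:1]]),axis=0)
print(P.mean(0),np.hypot(*d.T),np.degrees(np.arctan2(d[:,1],d[:,0]))); print("dome",onz(c,*f((302,303)),.132))
B=np.array([onz(c,*f(q),.072)[:2] for q in((167,130),(410,104),(430,342),(197,364))]); d=np.diff(np.vstack([B,B[:1]]),axis=0)
print(B.mean(0),np.hypot(*d.T),np.degrees(np.arctan2(d[:,1],d[:,0])))
```

```text
[0.59645231 0.11836458] [0.01813472 0.01938841 0.01847846 0.01883695] [ 102.40518175   11.47299706  -79.33190691 -169.57434472]
dome [0.59758506 0.11839613 0.132     ]
[0.59724054 0.11868456] [0.05888787 0.06010257 0.05925463 0.05966651] [ 8.98263628e+01 -1.98306134e-02 -9.05954118e+01  1.79630644e+02]
```

Request:
carry_out(targets=[60, 0.4, 2.7, -20, 5.7, 60, 0, 0, -20, 5.7, 60, 0, 0, -20, 5.6, 60, 0, 0, -20, 0, 60, 0, 0, -20, 0, 60, 0, 0, -20, 0, 60, 0, 0, -20, 0, 60, 0, 0, -17, 0, 60, 0, 0, -10, 0, 60, 0, 0, 0, 0, 255, 0, 0, 0, 0, 255, 0, 0, 0, 0, 255, 0, 0, 0, 0, 255, 0, 0, 0, 0, 255, 0, 0, 0, 0, 255, 0, 0, 0, 0, 255, 0, 0, 0, 0], newtons=40)

```text
t: 10.0
eef_pos: [0.5981, 0.1211, 0.0887]
tool_rot: [0.001, -0.095, 0.995, 0.0]
contact_force: [-1.0, -0.6, 5.5]
gripper_width: 0.229
grasp_force: 40.5
```

Request:
carry_out(targets=[255, 0, 0, 8, 0, 255, 0, 0, 12, 0, 255, 0, 0, 12, 0, 255, 0, 0, 12, 0, 255, 0, 0, 9, 0, 255, 0, 0, 0, 0, 255, 0, 0, 0, 0])

```text
t: 10.7
eef_pos: [0.5976, 0.1214, 0.1411]
tool_rot: [0.0, -0.095, 0.995, 0.0]
contact_force: [1.3, -1.2, 0.5]
gripper_width: 0.229
grasp_force: 39.9
```

Request:
carry_out(targets=[255, -4.9, -0.9, -0.1, 0, 255, -3.7, -0.7, -0.2, 0, 255, -3.7, -0.7, -0.5, 0, 255, -3.6, -0.7, -0.5, 0, 255, -3.6, -0.7, -0.8, 0, 255, 0, 0, 0, 0], newtons=25)

```text
t: 11.3
eef_pos: [0.5795, 0.1171, 0.1394]
tool_rot: [0.002, -0.095, 0.996, -0.0]
contact_force: [5.0, -2.8, 1.6]
gripper_width: 0.231
grasp_force: 39.8
```

Request:
carry_out(targets=[255, -3.6, -0.5, -0.9, 0, 255, -3.6, -0.5, -1.1, 0, 255, -3.5, -0.5, -1.2, 0, 255, -1, 0, -0.3, 0, 255, 0, 0, 0, 0, 255, 0, 0, 0, 0])

```text
t: 11.9
eef_pos: [0.5683, 0.1153, 0.136]
tool_rot: [0.002, -0.094, 0.996, -0.0]
contact_force: [4.7, -3.2, 3.1]
gripper_width: 0.232
grasp_force: 39.8
```

Run:
```python
from h import *
o=bot.get_obs(); print(o["contact_force"],o["torque"],o["grasp_force"])
c=grab("scene"); 
u,v=map(int,proj(c,o["eef_pos"])); print(u,v)
cv2.imwrite("pics/s4.png",cv2.resize(c["frame"][v-55:v+55,u-60:u+60,::-1],(600,550),interpolation=cv2.INTER_CUBIC))
```

```text
[ 4.71907177 -3.22142293  3.07595304] [-1.09715013 -1.44330779 -0.12835769] 39.80161786079407
234 126
```

View pics/s4.png

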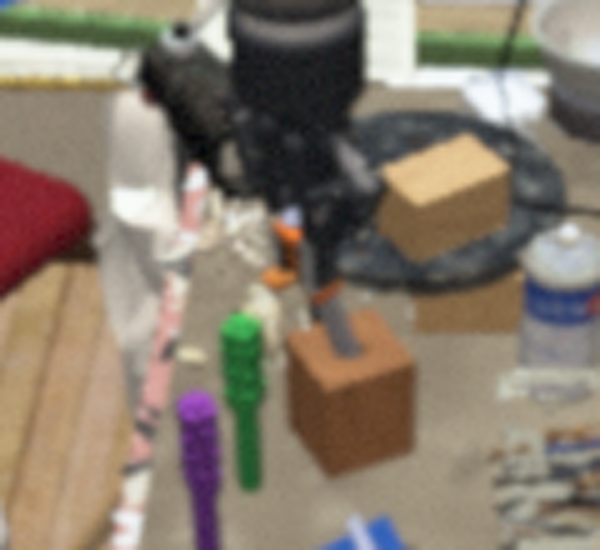

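Request:
carry_out(targets=[255, -2.1, -0.4, 5.9, 0, 255, -2.1, -0.4, 5.9, 0, 255, -2.1, -0.4, 5.9, 0, 255, -2.1, -0.4, 5.9, 0, 255, 0, 0, 20, 0, 255, 0, 0, 30, 0, 255, 0, 0, 30, 0, 255, -12, -22, 0, -2, 255, -20, -37, 0, -3, 255, -20, -37, 0, -3, 255, -20, -37, 0, -3, 255, -20, -37, 0, -3, 255, -20, -37, 0, -3, 255, -7.4, -16, 0, 0, 255, 0, 0, 0, 0, 255, 0, 0, 0, 0, 255, 0, 0, 0, 0], newtons=60)

```text
t: 13.65
eef_pos: [0.4387, -0.107, 0.2385]
tool_rot: [-0.0, 0.052, 0.999, 0.0]
contact_force: [0.3, 1.1, -1.2]
gripper_width: 0.226
grasp_force: 61.6
```

Run:
```python
from h import *
o=bot.get_obs(); print(o["eef_pos"],o["tool_rot"],o["contact_force"],o["torque"],o["grasp_force"],o["q"].round(2))
cs={n:grab(n) for n in("scene","top","wrist")}
import pickle; pickle.dump(cs,open("c5.pkl","wb"))
out=np.zeros((600,800,3),np.uint8)
u,v=map(int,proj(cs["scene"],o["eef_pos"])); v+=10; print(u-40,v-60); out[:600,:400]=cv2.resize(cs["scene"]["frame"][v-60:v+60,u-40:u+40,::-1],(400,600),interpolation=cv2.INTER_CUBIC)
out[:300,400:]=cv2.resize(cs["wrist"]["frame"][:,:,::-1],(400,300))
u,v=map(int,proj(cs["top"],o["eef_pos"])); out[300:,400:]=cv2.resize(cs["top"]["frame"][v-45:v+45,u-60:u+60,::-1],(400,300)); print(u-60,v-45)
cv2.imwrite("pics/s5.png",out)
```

```text
[ 0.43865468 -0.10695318  0.2385261 ] [-3.07323289e-04  5.19988988e-02  9.98647059e-01  2.65970406e-04] [ 0.27458294  1.08191505 -1.18279698] [-0.01693188 -0.02923199  0.01541409] 61.553488969802856 [-0.27  0.09  0.4   2.08 -0.04  0.98  1.62]
184 106
200 176
```

View pics/s5.png

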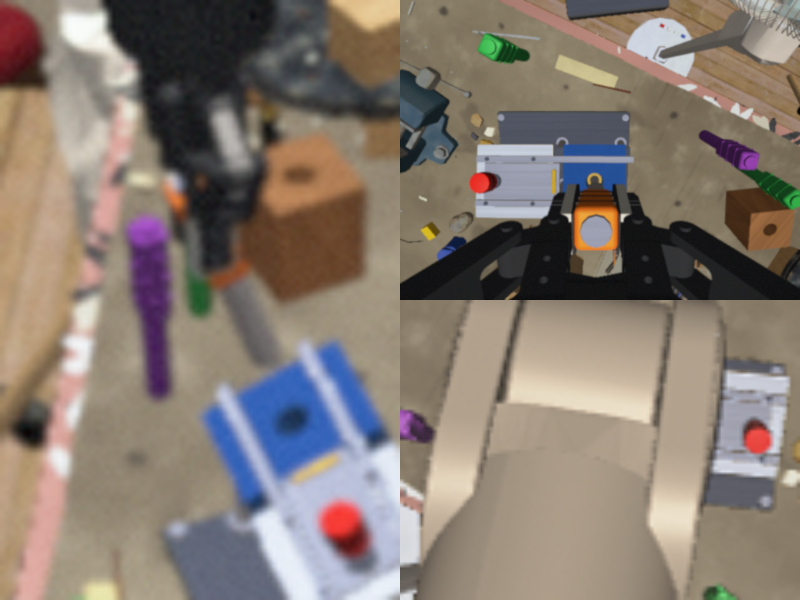

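The last picture shows the drift tilted toward the robot, its nose at scene (237.6,178). The bore is below it at scene (242.4,190) and the cover is open. I compare both with the prediction.

Run:
```python
from h import *
import pickle
cs=pickle.load(open("c5.pkl","rb")); S,T,W=cs["scene"],cs["top"],cs["wrist"]
yaw=np.radians(-6.07);G=R.from_euler('z',yaw).as_matrix()@R.from_euler('y',-.35).as_matrix(); O=np.array([.4775,-.1186,.118])
def onplane(c,u,v,z):
    o,d=ray(c,u,v); o=G.T@(o-O); d=G.T@d; return ((o+d*(z-o[2])/d[2])*1e3).round(1)
hsv=cv2.cvtColor(S["frame"],cv2.COLOR_RGB2HSV).astype(int); H,Sa,V=[hsv[:,:,i] for i in range(3)]
hole=(V<110)[180:200,232:252]; ys,xs=np.nonzero(hole); print("bore S px",xs.mean()+232,ys.mean()+180,len(xs),xs.min(),xs.max(),ys.min(),ys.max())
print("bore S guide",onplane(S,xs.mean()+232,ys.mean()+180,0),onplane(S,242,189.6,0))
m=((H<5)|(H>172))&(Sa>150)&(V>80)
for n,c,w in(("S",S,(185,225,235,270)),("T",T,(200,235,280,330)),("W",W,(200,270,70,130))):
    h=cv2.cvtColor(c["frame"],cv2.COLOR_RGB2HSV).astype(int); mm=((h[:,:,0]<5)|(h[:,:,0]>172))&(h[:,:,1]>150)&(h[:,:,2]>80); q=np.zeros_like(mm); q[w[0]:w[1],w[2]:w[3]]=1; y,x=np.nonzero(mm&q); print("knob",n,len(x),x.mean(),y.mean(),onplane(c,x.mean(),y.mean(),.031))
e=bot.get_obs()["eef_pos"]; gp=e+[0,0,.0187]; nose=gp-.1*G[:,2]; gg=G.T@(nose-O)*1e3; print("nose pred guide",gg,"px S",proj(S,nose))
for th in(.25,.3,.35,.4):
    ax=R.from_euler('z',yaw).as_matrix()@R.from_euler('y',-th).as_matrix()[:,2]; print(th,proj(S,gp-.1*ax),"shoulder",proj(S,gp-.034*ax))
```

```text
bore S px 242.33333333333334 189.53333333333333 15 8 12 8 11
bore S guide [ 2.8  5.2 -0. ] [2.  5.5 0. ]
knob S 57 252.49122807017545 211.31578947368422 [  0.9 -99.4  31. ]
knob T 47 306.7659574468085 217.40425531914894 [  -2.2 -102.    31. ]
knob W 580 102.3603448275862 233.83965517241379 [   1.3 -105.1   31. ]
nose pred guide [10.42068526  7.0209244  44.43392592] px S (np.float64(238.70388155285443), np.float64(176.99289502086037))
0.25 (np.float64(235.08675322683564), np.float64(178.81520554506093)) shoulder (np.float64(227.82397911578184), np.float64(160.6630479833936))
0.3 (np.float64(236.91080570857983), np.float64(177.93578451410733)) shoulder (np.float64(228.4727184342792), np.float64(160.3518179922528))
0.35 (np.float64(238.70388155285443), np.float64(176.99289502086037)) shoulder (np.float64(229.11005710822334), np.float64(160.0169655267859))
0.4 (np.float64(240.46237204460238), np.float64(175.98844361561214)) shoulder (np.float64(229.73451293755988), np.float64(159.6592705019479))
```

Request:
carry_out(targets=[255, 1.1, -0.6, -8, 0, 255, 1.1, -0.6, -8, 0, 255, 1.1, -0.6, -8, 0, 255, 1.1, -0.6, -8, 0, 255, 1.1, 0, -6, 0, 255, 0, 0, 0, 0, 255, 0, 0, 0, 0])

```text
t: 14.5
eef_pos: [0.4438, -0.111, 0.2006]
tool_rot: [-0.0, 0.053, 0.999, -0.0]
contact_force: [0.5, -0.5, -1.9]
gripper_width: 0.225
grasp_force: 61.6
```

Request:
carry_out(targets=[255, 0.7, -0.1, -1.9, 0, 255, 0.7, -0.1, -1.9, 0, 255, 0.7, -0.1, -1.9, 0, 255, 0.7, 0, -1.9, 0, 255, 0, 0, 0, 0])

```text
t: 15.0
eef_pos: [0.4469, -0.1111, 0.193]
tool_rot: [0.0, 0.053, 0.999, 0.0]
contact_force: [0.9, 0.0, -0.8]
gripper_width: 0.225
grasp_force: 61.8
```

```bash
cat > n.py <<'E'
from h import *
yaw=np.radians(-6.07);G=R.from_euler('z',yaw).as_matrix()@R.from_euler('y',-.35).as_matrix(); O=np.array([.4775,-.1186,.118])
o=bot.get_obs(); gp=o["eef_pos"]+[0,0,.0187]; print("nose guide",(G.T@(gp-.1*G[:,2]-O)*1e3).round(1),"F guide",(G.T@o["contact_force"]).round(1),"T",o["torque"].round(2),o["t"])
E
python3 n.py
```

```text
nose guide [ 2.8  4.2 -1.3] F guide [ 0.5  0.1 -1.1] T [ 0.09 -0.07  0.02] 15.0
```

Request:
carry_out(targets=[255, 0.7, -0.1, -1.9, 0, 255, 0.7, -0.1, -1.9, 0, 255, 0, 0, 0, 0])

```text
t: 15.3
eef_pos: [0.449, -0.1108, 0.1894]
tool_rot: [0.001, 0.053, 0.999, 0.0]
contact_force: [2.8, 3.2, -1.7]
gripper_width: 0.229
grasp_force: 61.5
```

```bash
python3 n.py
```

```text
nose guide [ 3.5  4.7 -5.4] F guide [ 1.7  3.5 -2.4] T [ 0.81 -0.87  0.09] 15.3
```

Request:
carry_out(targets=[255, 0.5, 1, 0, 0, 255, 0.7, 0, -1.9, 0, 255, 0.7, -0.1, -1.9, 0, 255, 0, 0, 0, 0])

```text
t: 15.7
eef_pos: [0.4503, -0.1106, 0.1853]
tool_rot: [0.0, 0.053, 0.999, -0.0]
contact_force: [3.6, 1.4, -1.2]
gripper_width: 0.227
grasp_force: 61.5
```

```bash
python3 n.py
```

```text
nose guide [ 3.3  5.1 -9.6] F guide [ 2.8  1.7 -2.3] T [ 0.43 -0.9   0.04] 15.7
```

Request:
carry_out(targets=[255, 0.7, 0.6, -1.9, 0, 255, 0.7, -0.1, -1.9, 0, 255, 0.7, -0.1, -1.9, 0, 255, 0.7, -0.1, -1.9, 0, 255, 0, 0, 0, 0])

```text
t: 16.2
eef_pos: [0.4529, -0.1103, 0.1777]
tool_rot: [0.0, 0.053, 0.999, -0.0]
contact_force: [2.9, -0.2, -0.7]
gripper_width: 0.225
grasp_force: 61.7
```

```bash
python3 n.py
```

```text
nose guide [  3.1   5.6 -17.7] F guide [ 2.5  0.2 -1.7] T [ 0.1  -0.85  0.03] 16.2
```

Request:
carry_out(targets=[255, 0, 0, 0, 0, 255, 0.7, -0.1, -1.9, 0, 255, 0.7, -0.1, -1.9, 0, 255, 0.7, -0.1, -1.9, 0, 255, 0.7, 0, -1.9, 0, 255, 0.7, -0.1, -1.9, 0, 255, 0, 0, 0, 0], newtons=110)

```text
t: 16.9
eef_pos: [0.4562, -0.1107, 0.1691]
tool_rot: [-0.0, 0.053, 0.999, 0.0]
contact_force: [-1.2, 1.0, 9.6]
gripper_width: 0.219
grasp_force: 109.0
```

```bash
python3 n.py
```

```text
nose guide [  3.3   5.6 -26.9] F guide [2.  0.9 9.5] T [0.19 0.1  0.  ] 16.9
```

Request:
carry_out(targets=[255, 0.7, -0.1, -1.9, 0, 255, 0.7, -0.1, -1.9, 0, 255, 0.7, -0.1, -1.9, 0, 255, 0.7, 0, -1.9, 0, 255, 0.7, -0.1, -1.9, 0, 255, 0, 0, 0, 0])

```text
t: 17.5
eef_pos: [0.4598, -0.1111, 0.1589]
tool_rot: [0.0, 0.053, 0.999, 0.0]
contact_force: [1.7, 0.5, -0.2]
gripper_width: 0.214
grasp_force: 107.7
```

```bash
python3 n.py
```

```text
nose guide [  3.2   5.6 -37.7] F guide [ 1.5  0.7 -0.8] T [ 0.06 -0.65  0.05] 17.5
```

Request:
carry_out(targets=[255, 0.7, -0.1, -1.9, 0, 255, 0.7, -0.1, -1.9, 0, 255, 0.7, -0.1, -1.9, 0, 255, 0.7, 0, -1.9, 0, 255, 0, 0, 0, 0])

```text
t: 18.0
eef_pos: [0.4627, -0.1113, 0.1509]
tool_rot: [-0.0, 0.053, 0.999, -0.0]
contact_force: [3.1, 0.6, -1.4]
gripper_width: 0.22
grasp_force: 107.6
```

```bash
python3 n.py
python3 - <<'E'
from h import *
for n in("scene","top"):
    c=grab(n); h=cv2.cvtColor(c["frame"],cv2.COLOR_RGB2HSV).astype(int)
    u,v=map(int,proj(c,(.4775,-.1186,.02))); print(n,u,v)
    m=((h[:,:,0]>15)&(h[:,:,0]<30)&(h[:,:,1]>110)&(h[:,:,2]>90)).astype(np.uint8); q=np.zeros_like(m); q[v-35:v+35,u-40:u+40]=1
    k,l,s,ce=cv2.connectedComponentsWithStats(m*q); print([(s[i].tolist(),ce[i].round().tolist()) for i in range(1,k) if s[i][4]>4])
E
```

```text
nose guide [  3.1   5.7 -46.2] F guide [ 2.3  1.  -2.3] T [ 0.11 -0.87  0.04] 18.0
scene 242 217
[]
top 265 212
[]
```

Request:
carry_out(targets=[255, -1.1, 0.1, 3, 0, 255, -1.7, 0.2, 4.7, 0, 255, -1.7, 0.2, 4.7, 0, 255, -1.7, 0.2, 4.7, 0, 255, -1.7, 0.2, 4.7, 0, 255, -1.7, 0.2, 4.7, 0, 255, -1.7, 0.2, 4.7, 0, 255, -1.7, 0.2, 4.7, 0, 255, -1.7, 0.2, 4.7, 0, 255, -1.7, 0.2, 4.7, 0, 255, -1.7, 0.2, 4.7, 0, 255, -1.7, 0.2, 4.7, 0, 255, 0, 0, 20, 0, 255, 0, 0, 20, 0, 255, 0, 0, 0, 0], newtons=40)

```text
t: 19.6
eef_pos: [0.444, -0.1093, 0.2482]
tool_rot: [0.002, 0.053, 0.999, 0.0]
contact_force: [0.1, -0.6, -1.6]
gripper_width: 0.223
grasp_force: 107.3
```

Run:
```python
from h import *
import pickle
o=bot.get_obs(); print(o["eef_pos"],o["contact_force"],o["grasp_force"],o["gripper_width"])
c=grab("wrist"); pickle.dump(c,open("c6.pkl","wb")); h=cv2.cvtColor(c["frame"],cv2.COLOR_RGB2HSV).astype(int)
# handle top dome: grey disc within orange
m=((h[:,:,0]>=4)&(h[:,:,0]<18)&(h[:,:,1]>150)&(h[:,:,2]>110)).astype(np.uint8); k,l,s,ce=cv2.connectedComponentsWithStats(m); i=1+s[1:,4].argmax(); print(s[i],ce[i])
gp=o["eef_pos"]+[0,0,.0187]; yaw=np.radians(-6.07)
for th in(.25,.3,.35,.4):
    ax=R.from_euler('z',yaw).as_matrix()@R.from_euler('y',-th).as_matrix()[:,2]; print(th,proj(c,gp+.026*ax))
d=pickle.load(open("c5.pkl","rb"))["wrist"]; h=cv2.cvtColor(d["frame"],cv2.COLOR_RGB2HSV).astype(int)
m=((h[:,:,0]>=4)&(h[:,:,0]<18)&(h[:,:,1]>150)&(h[:,:,2]>110)).astype(np.uint8); k,l,s,ce=cv2.connectedComponentsWithStats(m); i=1+s[1:,4].argmax(); print("before",s[i],ce[i])
```

```text
[ 0.44404492 -0.10931003  0.24820696] [ 0.0621128  -0.57343938 -1.56290179] 107.33932256698608 0.22270013658989862
[ 223  264   56   57 1607] [251.25326696 288.81953951]
0.25 (np.float64(250.5274106162835), np.float64(294.7629711258345))
0.3 (np.float64(250.52539795542273), np.float64(290.9713652692326))
0.35 (np.float64(250.52334829591487), np.float64(287.1234017724489))
0.4 (np.float64(250.52127029753026), np.float64(283.2353496675679))
before [ 223  264   56   56 1612] [251.23014888 288.64516129]
```

Request:
carry_out(targets=[255, 19.3, 37.2, 0, 2, 255, 19.3, 37.2, 0, 3, 255, 19.3, 37.2, 0, 3, 255, 19.3, 37.2, 0, 3, 255, 19.3, 37.2, 0, 3, 255, 19.3, 37.2, 0, 3, 255, 0, 0, -30, 0, 255, 0, 0, -30, 0, 255, 0, 0, -15, 0, 255, 0, 0, -9, 0, 255, 0, 0, 0, 0, 255, 0, 0, 0, 0])

```text
t: 20.85
eef_pos: [0.5588, 0.1141, 0.1622]
tool_rot: [0.0, -0.095, 0.995, 0.0]
contact_force: [-0.1, -0.8, -1.0]
gripper_width: 0.218
grasp_force: 107.4
```

Request:
carry_out(targets=[255, 1.1, -1.2, -2.6, 0, 255, 2.1, 0.4, -5.9, 0, 255, 2.1, 0.4, -5.9, 0, 255, 1, 0.2, -3, 0, 255, 0, 0, 0, 0])

```text
t: 21.35
eef_pos: [0.566, 0.1139, 0.1445]
tool_rot: [0.001, -0.095, 0.995, -0.0]
contact_force: [3.3, -0.9, -1.8]
gripper_width: 0.223
grasp_force: 107.2
```

Request:
carry_out(targets=[255, 1.4, 0.2, -3, 0, 255, 1.4, 0.2, -3, 0, 255, 3.6, 0.5, 1, 0, 255, 3.6, 0.5, 1, 0, 255, 0, 0, 0, 0])

```text
t: 21.85
eef_pos: [0.5715, 0.1148, 0.1392]
tool_rot: [-0.004, -0.095, 0.995, -0.0]
contact_force: [-5.2, -0.0, 0.3]
gripper_width: 0.22
grasp_force: 107.4
```

Request:
carry_out(targets=[255, 3.6, 0.6, 0.8, 0, 255, 3.6, 0.6, 0.8, 0, 255, 3.6, 0.6, 0.6, 0, 255, 0, 0, 0, 0])

```text
t: 22.25
eef_pos: [0.5818, 0.1162, 0.1411]
tool_rot: [-0.005, -0.095, 0.995, -0.001]
contact_force: [-6.5, -2.0, -0.0]
gripper_width: 0.219
grasp_force: 107.4
```

Request:
carry_out(targets=[255, 3.7, 0.6, 0.5, 0, 255, 3.7, 0.6, 0.4, 0, 255, 3.7, 0.6, 0.2, 0, 255, 3.7, 0.6, 0.1, 0, 255, 0, 0, 0, 0, 255, 0, 0, 0, 0])

```text
t: 22.85
eef_pos: [0.5964, 0.1187, 0.1423]
tool_rot: [-0.005, -0.095, 0.995, -0.001]
contact_force: [-6.5, -1.8, 1.1]
gripper_width: 0.221
grasp_force: 107.8
```

```bash
cat > t.py <<'E'
from h import *
import pickle
o=bot.get_obs(); print(o["eef_pos"],o["contact_force"],o["torque"].round(2))
c=grab("wrist"); pickle.dump(c,open("c7.pkl","wb")); h=cv2.cvtColor(c["frame"],cv2.COLOR_RGB2HSV).astype(int)
m=((h[:,:,0]>=4)&(h[:,:,0]<18)&(h[:,:,1]>150)&(h[:,:,2]>110)).astype(np.uint8); k,l,s,ce=cv2.connectedComponentsWithStats(m); i=1+s[1:,4].argmax(); print(s[i],ce[i])
gp=o["eef_pos"]+[0,0,.0187]; yaw=np.radians(11)
for th in(-.05,0,.05,.1,.15):
    ax=R.from_euler('z',yaw).as_matrix()@R.from_euler('y',-th).as_matrix()[:,2]; print(th,proj(c,gp+.026*ax))
E
python3 t.py
```

```text
[0.59641934 0.11874846 0.14232236] [-6.49527783 -1.76650178  1.1381877 ] [-0.51  2.15 -0.04]
[ 222  270   58   57 1692] [250.39893617 292.66903073]
-0.05 (np.float64(250.51415277519263), np.float64(314.0481917467356))
0 (np.float64(250.5086400885806), np.float64(310.86111744066534))
0.05 (np.float64(250.50322008031026), np.float64(307.5358396677474))
0.1 (np.float64(250.4979161302464), np.float64(304.0848184879452))
0.15 (np.float64(250.49275130072118), np.float64(300.5214559740591))
```

```bash
cat > t2.py <<'E'
from h import *
import pickle,sys
o=bot.get_obs()
def disc(c):
    h=cv2.cvtColor(c["frame"],cv2.COLOR_RGB2HSV).astype(int)
    m=((h[:,:,0]>=4)&(h[:,:,0]<18)&(h[:,:,1]>150)&(h[:,:,2]>110)).astype(np.uint8); k,l,s,ce=cv2.connectedComponentsWithStats(m); i=1+s[1:,4].argmax()
    x,y,w,hh=s[i][:4]; g=((h[:,:,1]<60)&(h[:,:,2]>100)).astype(np.uint8); q=np.zeros_like(g); q[y:y+hh,x:x+w]=1
    k,l,s2,ce2=cv2.connectedComponentsWithStats(g*q); j=1+s2[1:,4].argmax(); return s[i].tolist(),s2[j].tolist(),ce2[j].round(1)
print("before",disc(pickle.load(open("c5.pkl","rb"))["wrist"])); print("c6",disc(pickle.load(open("c6.pkl","rb"))))
w=grab("wrist"); print("now",disc(w)); s=grab("scene")
h=cv2.cvtColor(s["frame"],cv2.COLOR_RGB2HSV).astype(int); u,v=map(int,proj(s,o["eef_pos"]))
m=((h[:,:,0]>=3)&(h[:,:,0]<18)&(h[:,:,1]>165)&(h[:,:,2]>80)).astype(np.uint8); q=np.zeros_like(m); q[v-30:v+40,u-30:u+30]=1
k,l,st,ce=cv2.connectedComponentsWithStats(m*q); print("scene orange",[(st[i].tolist(),ce[i].round(1).tolist()) for i in range(1,k) if st[i][4]>3])
gp=o["eef_pos"]+[0,0,.0187]; yaw=np.radians(11)
for th in(0,.15,.27,.33):
  for sl in(0,.01,.02):
    ax=R.from_euler('z',yaw).as_matrix()@R.from_euler('y',-th).as_matrix()[:,2]; P=lambda c,z:np.round(proj(c,gp+(z-.1-sl*-1)*ax),1)
    print(th,sl,"W top",P(w,.126),"S top",P(s,.126),"S shoulder",P(s,.066),"S nose",P(s,0),"nose",(gp+(sl-.1)*ax).round(3))
E
python3 t2.py
```

```text
before ([223, 264, 56, 56, 1612], [231, 276, 40, 41, 1262], array([250.6, 296. ]))
c6 ([223, 264, 56, 57, 1607], [231, 276, 40, 41, 1265], array([250.6, 295.7]))
now ([222, 271, 58, 56, 1693], [231, 291, 40, 36, 1161], array([250.4, 308.4]))
scene orange [([239, 110, 6, 17, 36], [240.3, 116.9]), ([228, 126, 3, 2, 4], [228.8, 126.8])]
0 0 W top [250.5 310.9] S top [242.5 108.6] S shoulder [242.8 125.8] S nose [243.2 143.5] nose [0.596 0.119 0.061]
0 0.01 W top [250.5 330.2] S top [242.5 105.7] S shoulder [242.8 123. ] S nose [243.1 140.8] nose [0.596 0.119 0.071]
0 0.02 W top [250.5 353.3] S top [242.4 102.7] S shoulder [242.7 120.2] S nose [243.1 138.2] nose [0.596 0.119 0.081]
0.15 0 W top [250.5 300.5] S top [241.4 109.2] S shoulder [244.2 125. ] S nose [247.1 141.3] nose [0.611 0.122 0.062]
0.15 0.01 W top [250.5 314.8] S top [240.9 106.5] S shoulder [243.8 122.5] S nose [246.7 138.9] nose [0.61  0.121 0.072]
0.15 0.02 W top [250.4 332. ] S top [240.5 103.7] S shoulder [243.3 119.9] S nose [246.2 136.5] nose [0.608 0.121 0.082]
0.27 0 W top [250.5 291.6] S top [240.6 109.8] S shoulder [245.3 124.3] S nose [250.1 139.1] nose [0.623 0.124 0.065]
0.27 0.01 W top [250.4 301.3] S top [239.8 107.3] S shoulder [244.5 121.9] S nose [249.4 137. ] nose [0.62  0.123 0.074]
0.27 0.02 W top [250.4 313.1] S top [238.9 104.7] S shoulder [243.8 119.6] S nose [248.7 134.8] nose [0.617 0.123 0.084]
0.33 0 W top [250.5 287. ] S top [240.2 110.1] S shoulder [245.8 123.9] S nose [251.6 138. ] nose [0.628 0.125 0.066]
0.33 0.01 W top [250.4 294.4] S top [239.2 107.7] S shoulder [244.9 121.7] S nose [250.8 135.9] nose [0.625 0.124 0.076]
0.33 0.02 W top [250.4 303.3] S top [238.2 105.3] S shoulder [244.  119.4] S nose [249.9 133.8] nose [0.622 0.124 0.085]
```

Request:
carry_out(targets=[255, 3, 0.4, 0.1, 0, 255, 3, 0.4, 0, 0, 255, 0, 0, 0, 0, 255, 0, 0, 0, 0])

```text
t: 23.4
eef_pos: [0.602, 0.1198, 0.1424]
tool_rot: [-0.005, -0.095, 0.995, -0.0]
contact_force: [-8.0, -1.9, 1.6]
gripper_width: 0.218
grasp_force: 108.2
```

```bash
python3 t2.py | head -4; python3 t.py | head -1
```

```text
before ([223, 264, 56, 56, 1612], [231, 276, 40, 41, 1262], array([250.6, 296. ]))
c6 ([223, 264, 56, 57, 1607], [231, 276, 40, 41, 1265], array([250.6, 295.7]))
now ([222, 263, 58, 65, 2203], [231, 294, 40, 34, 1115], array([250.4, 310.8]))
scene orange [([240, 109, 7, 18, 46], [242.0, 117.7]), ([228, 126, 3, 2, 4], [228.8, 126.8])]
[0.60196233 0.11971161 0.14237598] [-7.82981715 -1.39843982  1.90649979] [-0.5  2.4 -0. ]
```

Request:
carry_out(targets=[255, 3, 0.4, 0, 0, 255, 3, 0.4, 0, 0, 255, 0, 0, 0, 0, 255, 0, 0, 0, 0])

```text
t: 23.95
eef_pos: [0.6081, 0.1208, 0.1424]
tool_rot: [-0.005, -0.095, 0.995, -0.0]
contact_force: [-7.6, -1.9, 1.3]
gripper_width: 0.216
grasp_force: 108.2
```

```bash
python3 t2.py | sed -n 3,4p; python3 t.py | head -1
```

```text
now ([222, 264, 58, 65, 2282], [231, 297, 40, 32, 1062], array([250.4, 313.1]))
scene orange [([242, 108, 7, 18, 61], [243.5, 116.9]), ([228, 126, 3, 2, 4], [228.8, 126.8])]
[0.60804679 0.12077518 0.14234633] [-8.14040832 -1.40793729  0.63718722] [-0.35  2.35  0.04]
```

Request:
carry_out(targets=[255, -3, -0.3, 0, 0, 255, -3, -0.3, 0, 0, 255, 0, 0, 0, 0, 255, 0, 0, 0, 0])

```text
t: 24.5
eef_pos: [0.6065, 0.1207, 0.1442]
tool_rot: [-0.0, -0.095, 0.995, 0.0]
contact_force: [-1.4, 0.4, -0.8]
gripper_width: 0.217
grasp_force: 107.6
```

```bash
python3 t2.py | sed -n 3,4p; python3 t.py | head -1
```

```text
now ([222, 265, 58, 64, 2261], [231, 296, 40, 33, 1069], array([250.4, 312.9]))
scene orange [([241, 107, 7, 19, 56], [243.0, 116.9])]
[0.60643643 0.12067727 0.14414085] [-0.94100998 -0.72014809 -0.13773693] [-0.06  0.49  0.03]
```

Request:
carry_out(targets=[255, -3, -0.3, 0, 0, 255, -2, -0.2, 0, 0, 255, 0, 0, -4, 0, 255, 0, 0, -4, 0, 255, 0, 0, -4, 0, 255, 0, 0, 0, 0])

```text
t: 25.25
eef_pos: [0.6021, 0.1201, 0.1316]
tool_rot: [0.001, -0.095, 0.995, -0.0]
contact_force: [4.3, 0.2, -3.3]
gripper_width: 0.222
grasp_force: 107.5
```

```bash
python3 t2.py | sed -n 3,4p; python3 t.py | head -1
```

```text
now ([222, 264, 58, 65, 2283], [231, 296, 40, 33, 1074], array([250.4, 312.8]))
scene orange [([240, 112, 6, 17, 50], [241.7, 120.5]), ([228, 126, 3, 2, 5], [228.8, 126.6])]
[0.60203363 0.1200652  0.13193164] [ 3.6489945   1.10274115 -3.45396439] [ 0.04 -1.11 -0.02]
```

Request:
carry_out(targets=[255, 2, 0.2, 0, 0, 255, 0, 0, -4, 0, 255, 0, 0, -4, 0, 255, 0, 0, -4, 0, 255, 0, 0, 0, 0])

```text
t: 25.9
eef_pos: [0.6029, 0.1202, 0.1193]
tool_rot: [-0.001, -0.095, 0.995, -0.0]
contact_force: [1.0, -0.2, -1.9]
gripper_width: 0.219
grasp_force: 107.4
```

```bash
python3 t2.py | sed -n 3,4p; python3 t.py | head -1
```

```text
now ([222, 264, 58, 65, 2292], [231, 296, 40, 33, 1070], array([250.4, 312.9]))
scene orange [([240, 115, 7, 18, 51], [242.1, 124.1]), ([228, 126, 3, 2, 4], [229.0, 126.8])]
[0.60304842 0.12026767 0.11980537] [ 0.14393669  0.48961697 -1.44119685] [ 0.03 -0.02 -0.  ]
```

Request:
carry_out(targets=[255, 0, 0, -4, 0, 255, 0, 0, -4, 0, 255, -0.3, 0, -4, 0, 255, -0.3, 0, -4, 0, 255, 0, 0, 0, 0])

```text
t: 26.55
eef_pos: [0.6027, 0.1203, 0.1034]
tool_rot: [-0.0, -0.095, 0.995, -0.0]
contact_force: [0.4, -0.6, -1.9]
gripper_width: 0.22
grasp_force: 107.4
```

Request:
carry_out(targets=[255, -0.3, 0, -3, 0, 255, -0.3, 0, -3, 0, 255, 0, 0, -3, 0, 255, 0, 0, -3, 0, 255, 0, 0, 0, 0])

```text
t: 27.05
eef_pos: [0.6025, 0.1203, 0.0917]
tool_rot: [0.0, -0.095, 0.995, -0.0]
contact_force: [1.7, -0.2, -2.1]
gripper_width: 0.222
grasp_force: 107.4
```

Request:
carry_out(targets=[255, 0, 0, -2, 0, 255, 0, 0, -2, 0, 255, 0, 0, -2, 0, 255, 0, 0, -2, 0, 255, 0, 0, 0, 0])

```text
t: 27.55
eef_pos: [0.6028, 0.1203, 0.0879]
tool_rot: [0.0, -0.095, 0.996, 0.001]
contact_force: [-10.3, -2.8, 30.4]
gripper_width: 0.218
grasp_force: 112.4
```

Request:
carry_out(targets=[255, 0, 0, 3.5, 0, 60, 0, 0, 0, 0, 60, 0, 0, 0, 0, 60, 0, 0, 0, 0, 60, 0, 0, 0, 0, 60, 0, 0, 20, 0, 60, 0, 0, 30, 0, 60, 0, 0, 40, 0, 60, 0, 0, 40, 0, 60, -20, -5, 30, 0, 60, -20, 0, 0, 0, 60, 0, 0, 0, 0, 60, 0, 0, 0, 0], newtons=40)

```text
t: 28.85
eef_pos: [0.5622, 0.1154, 0.2473]
tool_rot: [-0.0, -0.095, 0.995, 0.0]
contact_force: [0.6, -0.5, -0.2]
gripper_width: 0.767
grasp_force: 0.0
```

Run:
```python
from h import *
import pickle
o=bot.get_obs(); print(o["t"],o["eef_pos"],o["contact_force"])
cs={n:grab(n) for n in("scene","top","wrist")}; pickle.dump(cs,open("c8.pkl","wb")); c0=pickle.load(open("c0.pkl","rb"))
f=lambda c:cv2.cvtColor(c["frame"],cv2.COLOR_RGB2HSV).astype(int)
for nm,C in(("start",c0),("now",cs)):
    h=f(C["scene"]); m=((h[:,:,0]>=4)&(h[:,:,0]<16)&(h[:,:,1]>175)&(h[:,:,2]>110)); y,x=np.nonzero(m[118:145,232:255]); print(nm,"S handle",len(x),x.mean()+232,y.mean()+118,x.min()+232,x.max()+232,y.min()+118,y.max()+118)
w=cs["wrist"]; h=f(w); print("pred top px",proj(w,(.5985,.119,.132)))
m=((h[:,:,0]>=4)&(h[:,:,0]<18)&(h[:,:,1]>150)&(h[:,:,2]>110)).astype(np.uint8); k,l,s,ce=cv2.connectedComponentsWithStats(m); i=1+s[1:,4].argmax(); x,y,ww,hh=s[i][:4]
g=((h[:,:,1]<60)&(h[:,:,2]>100)).astype(np.uint8); q=np.zeros_like(g); q[y:y+hh,x:x+ww]=1; k,l,s2,c2=cv2.connectedComponentsWithStats(g*q); j=1+s2[1:,4].argmax(); print("dome",c2[j],s2[j],onz(w,*c2[j],.132))
for n in("scene","top"):
    d=np.abs(cs[n]["frame"].astype(int)-c0[n]["frame"]).max(2)>60; k,l,s,ce=cv2.connectedComponentsWithStats(d.astype(np.uint8)); print(n,"changed",[(s[i][:5].tolist()) for i in range(1,k) if s[i][4]>12])
# bore / bushing in scene
C=cs["scene"]; print("tray px",proj(C,(.4775,-.1186,.02)),"bore px",proj(C,(.478,-.1136,.118)),C["frame"][186:194:2,240:246:2].tolist())
```

```text
28.85 [0.56217862 0.11538164 0.24731142] [ 0.62257197 -0.45370789 -0.17555586]
start S handle 91 243.0879120879121 132.30769230769232 240 246 125 141
now S handle 97 243.24742268041237 132.61855670103094 240 247 125 140
pred top px (np.float64(246.81629608514578), np.float64(229.2395067581354))
dome [247.30964467 230.29441624] [240 223  16  16 197] [0.59934615 0.11957561 0.132     ]
scene changed [[27, 0, 22, 61, 725], [69, 0, 29, 50, 875], [213, 0, 32, 17, 454], [213, 18, 33, 11, 238], [217, 33, 25, 7, 89], [0, 37, 22, 6, 93], [217, 45, 29, 42, 281], [0, 54, 24, 8, 126], [238, 61, 10, 7, 34], [35, 66, 12, 45, 385], [229, 69, 22, 28, 352], [37, 120, 13, 21, 174], [23, 137, 17, 16, 129], [40, 142, 13, 22, 136], [2, 147, 11, 16, 114], [8, 154, 14, 10, 39], [9, 154, 33, 38, 748], [56, 160, 11, 42, 89], [234, 182, 26, 39, 407], [0, 196, 4, 14, 42], [6, 197, 31, 20, 376], [0, 212, 5, 10, 30]]
top changed [[85, 69, 40, 57, 840], [80, 77, 8, 8, 39], [27, 79, 52, 40, 510], [77, 89, 9, 13, 39], [67, 92, 13, 7, 28], [43, 102, 34, 39, 359], [84, 103, 26, 42, 345], [24, 112, 8, 12, 29], [0, 118, 184, 198, 10272], [26, 141, 6, 6, 21], [30, 157, 6, 9, 30], [32, 161, 8, 10, 35], [258, 202, 21, 16, 279], [282, 209, 9, 11, 70], [302, 211, 10, 11, 78], [0, 258, 113, 126, 3400], [4, 316, 18, 12, 31], [24, 329, 11, 8, 20], [4, 348, 17, 13, 57], [0, 351, 26, 18, 40], [0, 364, 10, 7, 15]]
tray px (np.float64(242.66991809925688), np.float64(217.4688680563367)) bore px (np.float64(241.36826504180974), np.float64(190.1050983620285)) [[[51, 97, 178], [49, 89, 163], [49, 91, 167]], [[40, 75, 133], [34, 57, 95], [30, 59, 102]], [[33, 59, 103], [36, 56, 91], [32, 62, 104]], [[45, 79, 135], [42, 74, 131], [48, 88, 161]]]
```

Request:
carry_out(targets=[60, -15, -33, 0, -3, 60, -15, -33, 0, -3, 60, -15, -33, 0, -3, 60, -15, -33, 0, -3, 60, -15, -33, 0, -3, 60, -15, -33, 0, -2, 60, -15, -33, 0, 0, 60, 0, 0, 0, 0, 60, 0, 0, 0, 0, 60, 0, 0, 0, 0])

```text
t: 30.0
eef_pos: [0.4579, -0.1149, 0.2474]
tool_rot: [-0.0, 0.053, 0.999, -0.0]
contact_force: [0.3, 0.4, -0.6]
gripper_width: 0.767
grasp_force: 0.0
```

Run:
```python
from h import *
c=grab("wrist"); im=c["frame"]; h=cv2.cvtColor(im,cv2.COLOR_RGB2HSV).astype(int); H,Sa,V=[h[:,:,i] for i in range(3)]
u,v=map(int,proj(c,(.478,-.113,.118))); W=np.zeros(V.shape,bool); W[v-22:v+22,u-22:u+22]=1
blue=(H>100)&(H<125)&(Sa>140)&(V>80); k,l,s,ce=cv2.connectedComponentsWithStats(((~blue)&W).astype(np.uint8)); print([(s[i].tolist(),ce[i].round()) for i in range(1,k) if s[i][4]>20])
print("brass",((H>15)&(H<30)&(Sa>120)&(V>60)&W).sum())
i=[i for i in range(1,k) if s[i][4]>150][0]; x,y=map(int,ce[i]); print(im[y-9:y+10:3,x-9:x+10:3].tolist())
```

```text
[([233, 182, 44, 2, 88], array([254., 182.])), ([245, 197, 21, 20, 327], array([255., 207.]))]
brass 19
[[[37, 79, 148], [38, 78, 137], [38, 59, 95], [39, 54, 78], [50, 60, 82], [29, 60, 104], [37, 78, 143]], [[36, 78, 135], [52, 60, 75], [174, 147, 80], [186, 155, 78], [178, 148, 81], [63, 67, 75], [24, 50, 87]], [[37, 67, 106], [86, 84, 79], [89, 87, 82], [89, 87, 81], [88, 85, 81], [88, 85, 81], [49, 56, 70]], [[49, 62, 85], [87, 85, 80], [87, 85, 79], [88, 86, 81], [88, 86, 82], [89, 86, 82], [77, 76, 76]], [[49, 66, 94], [87, 85, 79], [88, 85, 80], [87, 85, 80], [86, 84, 79], [87, 86, 80], [72, 72, 71]], [[36, 69, 118], [82, 81, 80], [88, 86, 81], [86, 84, 79], [86, 84, 80], [87, 85, 79], [39, 54, 74]], [[38, 78, 146], [39, 66, 110], [72, 76, 87], [77, 82, 95], [74, 79, 92], [42, 55, 77], [34, 70, 122]]]
```

The bore is now open to the tray, with the brass bushing visible below it and the drift back at its starting pose. Handing in.

```bash
python3 -c "
from station import bot
print(bot.hand_in())"
```

```text
the job is handed in; nothing more can be done
None
```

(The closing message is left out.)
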